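# Jack up the low end of the seal rig and hold it

## Task

The seal test rig stands on two steel packings, and one of its ends sits low because the packing there is too short. Set the lever jack flat on the bench with its saddle centred under the marked lift pad of the low end, then press the jack's pump lever all the way down, so that this end rises clear of its short packing to level or a little past, while the other end stays on its tall packing, ready for a taller packing to be slipped in. The jack has no lock: finish with the hand still pushing the lever fully down and the rig resting on the saddle. Do not jack the high end, do not push or shift the rig with the arm, and leave the other tools and gauges where they are.

Things in the scene. Friction and masses are not known exactly. Their poses are not given: they have to be found in the camera images.
- seal_rig: Seal rig, 3 kg, loose: dark-green bedplate 110 (x) x 220 (y) x 18 on four 12 mm feet (x +-38, y +-85), two dark bearings, shaft and housing on top, 75 high in all. Origin: amid the feet at sole height; x away from the robot, y to its left end, z up. A lug 36 wide, 16 thick sticks out of the middle of each end, up to 78. It just rests on two packings; one end is 12 low at the feet (4 degrees).
- lift_left (a point): Marked lift point of the left (+y) end: centre of the underside of the round lift pad (30 diameter, 4 thick) under the lug, 170 from the rig's origin. Its mark is a bright turned spot on the lug's top, 20 above this point. Height over the bench: 58 with the rig level, 40 if this end is the low one, 64 if it is the high one.
- lift_right (a point): Marked lift point of the right (-y) end, the mirror image of lift_left.
- packing_short: The packing that is too short: two flat steel bars one on the other, 116 (along the rig's x) x 36 x 38 high in all, fixed on the bench under both feet of the low end. Origin: centre of its underside. Which end it is under changes from start to start.
- packing_tall: The proper packing: one solid steel block 116 x 36 x 50 high, fixed on the bench under both feet of the other end. Origin: centre of its underside.
- jack: Low lever jack, loose, 0.8 kg. Origin: on the underside of its base, on the saddle's axis; x from the lever towards the saddle, z up. Base plate x -148 to +32, 62 wide, 8 thick. Under the saddle a round cylinder, 44 diameter; behind it a dark-green oil block (x -98 to -38, 40 wide in y, top 52 up). Set it with its x along the rig's x: it then fits between lug tip and packing, the block clear of the lug.
- jack_grip (a point): Point to grip the jack: in the dark-green oil block, midway between its two side faces (40 apart along the jack's y), 68 behind the jack's origin and 35 above its underside. Near the jack's centre of mass.
- saddle (a point): Centre of the top face of the jack's saddle, a flat steel disc of 34 diameter: 33 above the bench with the lever up (7 under the low lift pad), 66 with the lever fully down and nothing in between yielding. It moves straight up, 55 mm per rad of lever.
- lever_pad (a point): Centre of the top face of the lever's flat pressing pad (44 along the lever, 36 wide), 92 along the lever from the hinge and 7 above its centre line. Hinge line: along the jack's y, 112 behind its origin, 42 up. Lever up: pad about 189 behind the origin, 92 up, sloping 0.50 rad up to the rear; fully down: about 204 behind, 40 up, sloping 0.10 rad the other way.
- jack_lever (a joint): Pump lever angle in rad: 0 up at rest (spring), 0.60 fully down at its stop. About 3 to 6 N on the pad moves it unloaded, 9 to 15 N with the rig on the saddle. No lock: let go, the lever springs up and the load comes down.
- caliper: Size in mm: steel vernier caliper, 220x67x8, lying flat, a bystander; origin: centre of its underside
- spanner: Size in mm: steel open-end/ring spanner, 189x32x9, lying flat, a bystander; origin: centre of its underside
- wax_brush: Size in mm: brush with wooden handle, 200x45x14, lying flat, a bystander; origin: centre of its underside
- plug_gauge: Size in mm: steel double-ended plug gauge, 126x33x33, lying, a bystander; origin: centre of its underside
- tongs: Size in mm: thin steel tongs, 263x40x9, lying flat, a bystander; origin: centre of its underside
- ring_gauge: Size in mm: plain steel ring, 67 diameter, 16 high, lying flat in front of the rig, a bystander; origin: centre of its underside
- spare_seal: Size in mm: black rubber shaft seal, 47 diameter, 14 high, lying flat in front of the rig, a bystander; origin: centre of its underside
- marker: Size in mm: marker pen, 129x16x16, lying in front of the rig, a bystander; origin: centre of its underside

How it is judged:
On the way, in this order (a step that is already met when the one before it is completed fails the run):
1. the jack stands flat on the bench, lever up, its saddle under the lift pad of the low end (height (world z) of jack between -0.004 and 0.004 m and angle between jack's own z axis and vertical below 0.04 rad and ((y of packing_short in the frame of seal_rig above 0 m and horizontal distance between saddle and lift_left below 0.012 m) or (y of packing_short in the frame of seal_rig below 0 m and horizontal distance between saddle and lift_right below 0.012 m)) and value of joint jack_lever below 0.15 rad), for 0.2 s.
2. the lever is pressed down and the low end is lifted off its short packing by the saddle (contact force between jack and seal_rig above 3 N and contact force between packing_short and seal_rig below 0.3 N and contact force between packing_tall and seal_rig above 2 N and value of joint jack_lever above 0.53 rad), for 0.2 s.
At the end, for the whole second after the job is handed in: Robot still pushing on the jack (over 2 N), lever over 0.53 rad, jack flat on the bench, saddle within 15 mm of the low end's lift point, which is at least 57 mm up, carried by the saddle (over 3 N), off the short packing; other end on the tall packing; rig still, untouched by the robot (all of step 2 and height (world z) of jack between -0.004 and 0.004 m and angle between jack's own z axis and vertical below 0.04 rad and ((y of packing_short in the frame of seal_rig above 0 m and horizontal distance between saddle and lift_left below 0.015 m) or (y of packing_short in the frame of seal_rig below 0 m and horizontal distance between saddle and lift_right below 0.015 m)) and contact force between any of the fingers, the arm and jack above 2 N and ((y of packing_short in the frame of seal_rig above 0 m and z of lift_left in the frame of packing_short above 0.057 m) or (y of packing_short in the frame of seal_rig below 0 m and z of lift_right in the frame of packing_short above 0.057 m)) and angle between seal_rig's own z axis and vertical below 0.06 rad and not (contact force between any of the fingers, the arm and seal_rig above 0.5 N) and linear speed of seal_rig below 0.01 m/s); the arm keeps its last pose, push and grip.
It fails at once if the jack lifts the high end (((y of packing_short in the frame of seal_rig above 0 m and horizontal distance between saddle and lift_right below 0.03 m) or (y of packing_short in the frame of seal_rig below 0 m and horizontal distance between saddle and lift_left below 0.03 m)) and contact force between jack and seal_rig above 2 N).
It fails at once if the robot pushes the rig (contact force between any of the fingers, the arm and seal_rig above 4 N).
It fails at once if the rig is shifted on its packings (over 15 mm) (x of seal_rig in the frame of packing_tall above 0.015 m or x of seal_rig in the frame of packing_tall below -0.015 m or horizontal distance between seal_rig and packing_tall above 0.1 m or horizontal distance between seal_rig and packing_tall below 0.07 m).
It fails at once if a bystander is moved by more than 30 mm (distance of any of caliper, spanner, wax_brush, plug_gauge, tongs, ring_gauge, spare_seal, marker from where it was at the start of the episode above 0.03 m).
It also fails if it takes over 58 s, if anything falls off the work surface, if the arm or the gripper's body presses on something with over 40 N, if the wrist force passes 120 N, or if a joint passes its speed limit or range.

## Robot

A 6-joint arm with a two-finger parallel gripper is mounted at the origin on a cart in front of the work surface, level with it; the furniture and walls round the work are solid. World frame = base frame: x ahead of the robot, y to its left, z up, the work surface at z = 0. Lengths are in m, angles in rad, forces in N, time in s.
With the tool pointing down it reaches from about 0.3 to 0.95 m from the base axis. Payload 3.1 kg.
Tool frame: the origin (TCP) lies at the very end of the fingers, on their centre line; the grasp point (between the pads) lies 19 mm behind it; z points along the fingers, x is the direction in which the jaws open and shut, and the axes are right-handed (so a half turn about z gives the same grasp; the last joint's range is limited). The gripper opens to 85 mm and grips with 20 to 120 N. Pads are 22 mm wide; open, the fingers measure 114 mm over their backs; the gripper's body (76 mm by 85 mm) begins 54 mm behind the grasp point. The pads swing forward as they close: fully open they stand 13 mm farther back than shut.
Start: joints at [-1.401, 0.308, 1.634, -0, 1.2, -0.07], TCP at [0.148, -0.607, 0.231] pointing down, gripper open.
Joint ranges: [-3.06, 3.06], [-0.79, 1.96], [0.05, 2.63], [-1.19, 4.34], [0.05, 2.64], [-2.94, 2.94]. Speed limits (rad/s): [2.79, 2.79, 3.14, 3.14, 3.14, 3.14].

## Interface

Orientations are given as a unit quaternion [w, x, y, z].
In Python, from workcell import get_obs, read_camera, sign_off gives the robot as it stands. The module is installed in compiled form; this text tells all that it offers.
- The arm moves only by the shell command python3 -m jog 'ROWS' [FORCE]. ROWS is JSON, one flat list of numbers, 7 for each row, row after row: the closure, from 0 (fully open) to 1 (shut), then the shift along the tool's x, y, z in mm, then the turn, a rotation vector about the tool's x, y, z in rad. In form: [hand, tx, ty, tz, rx, ry, rz, hand, tx, ty, tz, rx, ry, rz, ...]. A call has 1 to 10 rows; each row is the pose to reach, as a shift and turn from the pose commanded when the call began, along the tool's axes at that moment; what a row does not reach only later rows make up. A row lasts 1/10 s, in which the tool goes at most 50 mm and 8.59 degrees, less where a joint would pass 70% of its speed; a pose out of reach is approached as far as the arm can. A call with a gripper value outside its range is refused whole. The fingers move at their own pace and stop on an object; FORCE is the grip in N (left out, the last holds). Time passes only in rows, so rows that repeat a pose let the fingers close. It gives the time, the measured TCP pose, the force and the opening at its end, in the units of the state.
- get_obs(): the state, without advancing time (a new reading comes with each control period).
- read_camera(name): name is "side" or "top"; returns a dict with "frame" (384x512x3 uint8, red, green, blue), "z_map" (384x512 float32, m along the optical axis (not along the pixel's ray), 0 where there is no reading), "fov_y" (degrees; the focal length in pixels is half the picture's height over the tangent of half this angle, whatever the lens; pixels are square), "cx", "cy" (the principal point, pixels), "R" (3x3) and "t" (3): a world point X has camera coordinates R X + t. Camera axes: x right, y down, z forward; pixel columns grow to the right and rows downward; lengths in m; the calibration is good to about 2 mm. A picture is of the moment at which its call begins.
- sign_off(): hands the job in, once; it reports no verdict.
The state is a dict: "t": time; "joint_positions": joint angles; "dq": joint speeds; "effort": joint torques, N m; "tcp_pos": TCP position; "tool_rot": TCP orientation; "wrist_force": force on the tool from outside, world axes, zero at the start; "ft_torque": the same for the moment, N m; "opening": finger opening in m.
Only numpy, scipy, OpenCV 4.12 (cv2) and the standard library are available. Lean on these libraries where they do the work, as an engineer would, in place of code of your own. Each camera call takes 0.05 s, during which the arm holds its last target.

## Working session

There is one attempt and no reset: what is moved stays moved. The work goes in short steps, Python scripts to look and compute and a shell command to move; the robot and the scene stay as the last step left them, time stands still between calls to the robot, and variables do not carry over. Pictures are saved under pics/ and viewed, and the job is handed in when it is done.

```bash
mkdir -p pics; ls; cat > h.py <<'E'
import numpy as np,cv2
from workcell import get_obs, read_camera
def snap(name,fn=None):
    c=read_camera(name); np.savez(f'{name}.npz',**c)
    if fn: cv2.imwrite(f'pics/{fn}.png',cv2.cvtColor(cv2.resize(c['frame'],None,fx=1.5,fy=1.5,interpolation=cv2.INTER_CUBIC),cv2.COLOR_RGB2BGR))
    return c
def load(name): return dict(np.load(f'{name}.npz'))
def foc(c): return c['frame'].shape[0]/2/np.tan(np.radians(float(c['fov_y']))/2)
def cast(c,u,v,z):
    f=foc(c);d=c['R'].T@np.array([(u-c['cx'])/f,(v-c['cy'])/f,1.]);o=-c['R'].T@c['t']
    return o+d*(z-o[2])/d[2]
def cloud(c):
    f=foc(c);Z=c['z_map'];v,u=np.mgrid[:Z.shape[0],:Z.shape[1]]
    P=np.stack([(u-c['cx'])/f*Z,(v-c['cy'])/f*Z,Z],-1)
    P=(P-c['t'])@c['R']; P[Z<=0]=np.nan
    return P
def proj(c,X):
    p=c['R']@np.array(X)+c['t'];f=foc(c);return p[0]/p[2]*f+c['cx'],p[1]/p[2]*f+c['cy']
E
python3 - <<'E'
from h import *
for n in('top','side'):
    c=snap(n,n+'0');print(n,-c['R'].T@c['t'],c['R'][2],c['fov_y'],c['cx'],c['cy'])
print(get_obs())
E
```

```text
pics
top [ 0.39917297 -0.0993745   1.54891162] [ 0.07096222  0.00961233 -0.99743269] 47.21947336245989 256.91550121490457 196.14476510815607
side [0.24127762 0.97563277 0.6883162 ] [ 0.22186061 -0.84558585 -0.48555374] 56.49374209300675 255.91061250607922 195.83520875676717
{'t': 0.1, 'joint_positions': array([-1.40068832e+00,  3.08954824e-01,  1.63506615e+00, -1.37778531e-05,
        1.19971544e+00, -6.96939526e-02]), 'dq': array([ 0.00023233, -0.00148562, -0.00278029, -0.00150692,  0.00057823,
        0.00132697]), 'effort': array([-8.92503085e-04, -4.16407371e+01, -2.77645361e+01, -1.08812812e-04,
        4.02910271e-03, -7.75425548e-06]), 'tcp_pos': array([ 0.14828869, -0.60637466,  0.23013567]), 'tool_rot': array([-7.14179473e-04,  7.86610992e-01, -6.17447972e-01, -7.99318592e-04]), 'wrist_force': array([0.20817973, 0.2728022 , 0.15285314]), 'ft_torque': array([ 0.00824595,  0.00205339, -0.02263439]), 'opening': 0.08517699029448769}
```

View pics/top0.png

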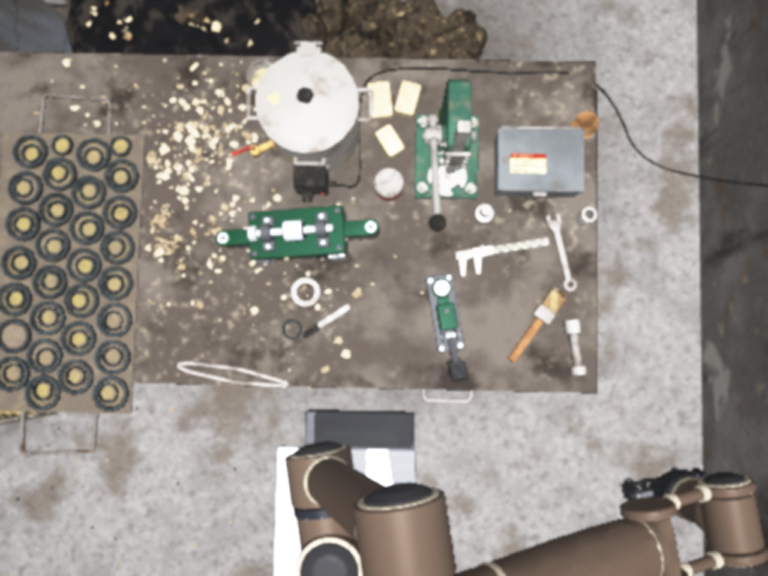

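View pics/side0.png

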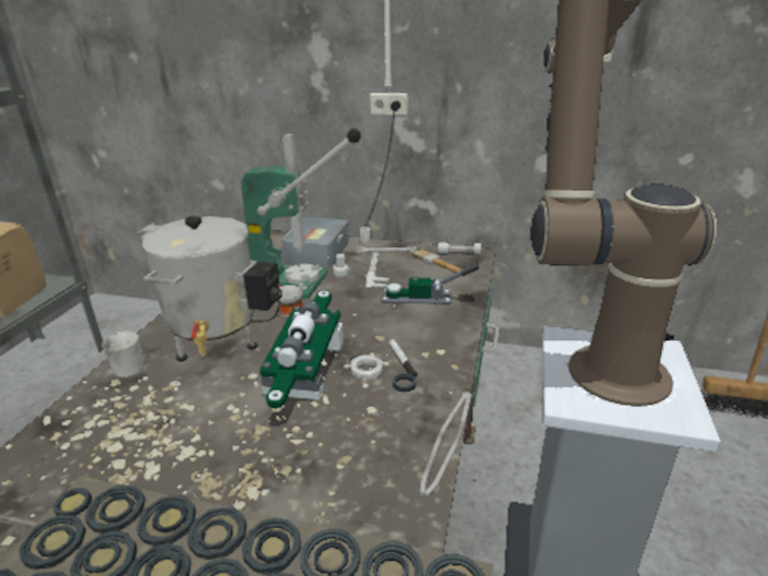

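The top view shows the rig around (295,232), with lug marks at (223,238) and (371,227). The jack is around (447,315), with its saddle at (442,287) and lever pad at (458,368). Next I measure these.

```bash
python3 - <<'E'
from h import *
c=load('top');P=cloud(c)
im=c['frame'];
crop=np.hstack([cv2.resize(im[120:190,135:265],None,fx=6,fy=6,interpolation=cv2.INTER_CUBIC)])
cv2.imwrite('pics/rigtop.png',crop[:,:,::-1])
cv2.imwrite('pics/jacktop.png',cv2.resize(im[175:260,270:330],None,fx=7,fy=7,interpolation=cv2.INTER_CUBIC)[:,:,::-1])
s=load('side')
cv2.imwrite('pics/rigside.png',cv2.resize(s['frame'][180:290,160:245],None,fx=5,fy=5,interpolation=cv2.INTER_CUBIC)[:,:,::-1])
hsv=cv2.cvtColor(im,cv2.COLOR_RGB2HSV)
g=cv2.inRange(hsv,(60,90,20),(95,255,200))
n,l,st,ce=cv2.connectedComponentsWithStats(g)
for i in range(1,n):
    if st[i,4]>60: 
        q=P[l==i]; print(st[i],ce[i],np.nanmedian(q,0))
for (u,v) in [(148.7,158.7),(247.3,151.5),(294.5,191.5),(298,210),(305.5,246)]:
    a=P[int(v)-1:int(v)+3,int(u)-1:int(u)+3].reshape(-1,3);print(u,v,np.nanmedian(a,0))
# table height
print('table',np.nanmedian(P[200:230,240:270].reshape(-1,3),0),np.nanmedian(P[230:250,320:340].reshape(-1,3),0))
E
```

```text
[299  54  14  13 116] [304.3362069   60.12931034] [ 0.88114493 -0.21436718  0.31748264]
[ 151  138   95   34 1223] [200.3843009  155.67865904] [0.63385339 0.10308658 0.07534628]
[292 198  12  21 173] [297.21965318 209.07514451] [ 0.461224   -0.22259915  0.05113968]
148.7 158.7 [0.62653483 0.28758356 0.06081527]
247.3 151.5 [ 0.6530954  -0.05050417  0.0871725 ]
294.5 191.5 [ 0.5255863  -0.21436724  0.0329286 ]
298 210 [ 0.45947958 -0.22766605  0.05183339]
305.5 246 [ 0.33976332 -0.24894158  0.09196001]
table [ 4.43597093e-01 -7.65785544e-02 -1.44988376e-04] [ 0.3622762  -0.34211323  0.00061442]
```

```bash
sleep 1; ls pics
```

```text
jacktop.png
rigside.png
rigtop.png
side0.png
top0.png
```

View pics/rigtop.png

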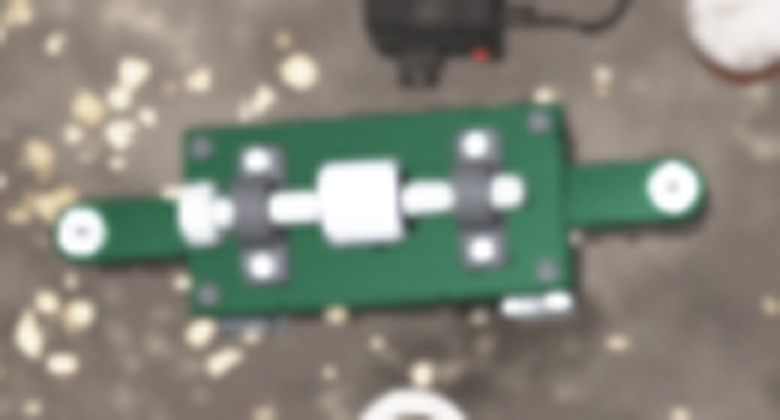

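View pics/jacktop.png

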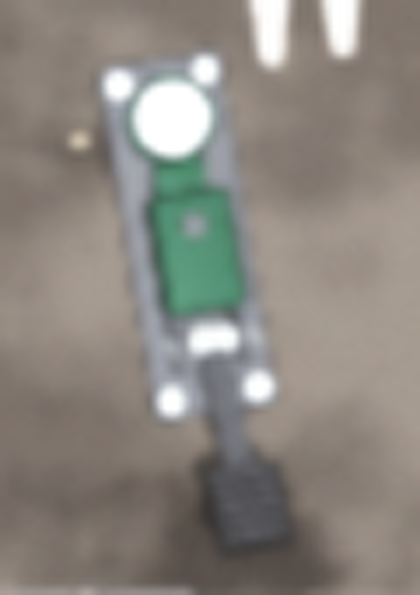

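View pics/rigside.png

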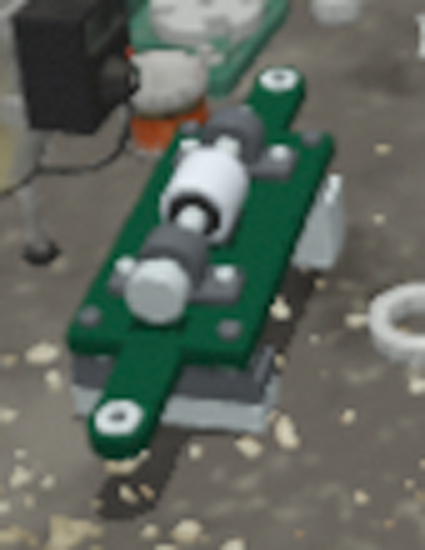

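```bash
cat > meas.py <<'E'
from h import *
def white(c,u0,u1,v0,v1,thr=200):
    im=c['frame'][v0:v1,u0:u1].astype(float)
    w=np.clip((im.min(2)-90)/120,0,1)
    m=(w>0.3).astype(np.uint8);n,l,st,ce=cv2.connectedComponentsWithStats(m)
    out=[]
    for i in range(1,n):
        if st[i,4]<6: continue
        vv,uu=np.where(cv2.dilate((l==i).astype(np.uint8),np.ones((3,3)))>0);ww=w[vv,uu]
        out.append((round((uu*ww).sum()/ww.sum()+u0,2),round((vv*ww).sum()/ww.sum()+v0,2),int(st[i,4])))
    return out
E
python3 - <<'E'
from meas import *
np.set_printoptions(precision=4,suppress=True)
c=load('top')
for b,z in[((141,158,150,168),.060),((240,255,144,160),.084),((284,325,182,235),.033)]:
    for r in white(c,*b): print(r,cast(c,r[0],r[1],z),cast(c,r[0],r[1],.008+.003))
s=load('side')
for b,z in[((178,192,258,270),.060),((205,225,190,200),.084),((250,275,185,200),.033)]:
    for r in white(s,*b): print('side',r,cast(s,r[0],r[1],z))
g=cv2.inRange(cv2.cvtColor(c['frame'],cv2.COLOR_RGB2HSV),(60,90,20),(95,255,200))
g[:198]=0;g[225:]=0;g[:,:285]=0;g[:,315:]=0
# block without the neck: rows where wide
k=cv2.morphologyEx(g,cv2.MORPH_OPEN,np.ones((9,9)))
ct=max(cv2.findContours(k,0,2)[0],key=cv2.contourArea);r=cv2.minAreaRect(ct);print(r,cast(c,*r[0],.052))
for p in cv2.boxPoints(r): print(cast(c,*p,.052))
E
```

```text
(np.float64(146.81), np.float64(156.68), 95) [0.633  0.2951 0.06  ] [0.6407 0.3081 0.011 ]
(np.float64(242.08), np.float64(144.66), 7) [ 0.6764 -0.0316  0.084 ] [ 0.6902 -0.0282  0.011 ]
(np.float64(252.03), np.float64(146.06), 16) [ 0.6723 -0.0652  0.084 ] [ 0.6859 -0.0635  0.011 ]
(np.float64(246.83), np.float64(150.48), 66) [ 0.6569 -0.048   0.084 ] [ 0.6697 -0.0455  0.011 ]
(np.float64(301.99), np.float64(209.77), 1294) [ 0.4631 -0.2412  0.033 ] [ 0.464  -0.2433  0.011 ]
(np.float64(308.72), np.float64(183.46), 24) [ 0.5547 -0.2632  0.033 ] [ 0.557  -0.2656  0.011 ]
(np.float64(318.38), np.float64(182.6), 10) [ 0.5584 -0.2966  0.033 ] [ 0.5607 -0.2995  0.011 ]
side (np.float64(183.09), np.float64(263.07), 49) [0.6293 0.2894 0.06  ]
side (np.float64(215.16), np.float64(195.24), 25) [ 0.658  -0.0498  0.084 ]
side (np.float64(254.06), np.float64(185.82), 22) [ 0.568  -0.2435  0.033 ]
side (np.float64(259.59), np.float64(190.45), 55) [ 0.5373 -0.2104  0.033 ]
side (np.float64(256.02), np.float64(198.28), 6) [ 0.5357 -0.1475  0.033 ]Traceback (most recent call last):
  File "<stdin>", line 13, in <module>
ValueError: max() iterable argument is empty
```

```bash
sed -i 's/(im.min(2)-90)\/120/(im.min(2)-thr)\/50/; s/thr=200/thr=175/' meas.py
python3 - <<'E'
from meas import *
np.set_printoptions(precision=4,suppress=True)
c=load('top')
for b,z in[((143,154,153,164),.060),((241,253,144,157),.084),((284,311,182,235),.033)]:
    for r in white(c,*b): print(r,cast(c,r[0],r[1],z),cast(c,r[0],r[1],.008+.003))
s=load('side')
for b,z in[((178,192,258,270),.060),((205,225,190,200),.084),((250,275,185,200),.033)]:
    for r in white(s,*b): print('side',r,cast(s,r[0],r[1],z))
g=cv2.inRange(cv2.cvtColor(c['frame'],cv2.COLOR_RGB2HSV),(60,90,20),(95,255,200))
g[:198]=0;g[225:]=0;g[:,:285]=0;g[:,315:]=0
k=cv2.morphologyEx(g,cv2.MORPH_OPEN,np.ones((5,9)))
ct=max(cv2.findContours(k,0,2)[0],key=cv2.contourArea);r=cv2.minAreaRect(ct);print(r,cast(c,*r[0],.052))
for p in cv2.boxPoints(r): print(cast(c,*p,.052))
E
```

```text
(np.float64(147.94), np.float64(158.1), 44) [0.6281 0.291  0.06  ] [0.6357 0.3039 0.011 ]
(np.float64(246.73), np.float64(150.73), 47) [ 0.656  -0.0477  0.084 ] [ 0.6688 -0.0452  0.011 ]
(np.float64(294.72), np.float64(190.52), 108) [ 0.5292 -0.2152  0.033 ] [ 0.5311 -0.2168  0.011 ]
(np.float64(308.33), np.float64(182.53), 7) [ 0.5579 -0.2619  0.033 ] [ 0.5602 -0.2642  0.011 ]
(np.float64(286.49), np.float64(186.7), 16) [ 0.5419 -0.1865  0.033 ] [ 0.544  -0.1877  0.011 ]
(np.float64(299.93), np.float64(222.89), 26) [ 0.4178 -0.2347  0.033 ] [ 0.418  -0.2367  0.011 ]
(np.float64(306.47), np.float64(229.66), 14) [ 0.395  -0.2575  0.033 ] [ 0.395  -0.2598  0.011 ]
(np.float64(294.17), np.float64(231.72), 15) [ 0.3871 -0.2154  0.033 ] [ 0.3869 -0.2171  0.011 ]
side (np.float64(183.07), np.float64(263.43), 15) [0.6287 0.2908 0.06  ]
side (np.float64(262.24), np.float64(190.7), 17) [ 0.5268 -0.2107  0.033 ]
((298.0, 213.5), (7.0, 10.0), 90.0) [ 0.4493 -0.226   0.052 ]
[ 0.4609 -0.2088  0.052 ]
[ 0.4616 -0.2429  0.052 ]
[ 0.4378 -0.2432  0.052 ]
[ 0.4371 -0.2092  0.052 ]
```

```bash
cat > go.py <<'E'
import sys
from h import *
from scipy.spatial.transform import Rotation as Ro
np.set_printoptions(precision=4,suppress=True)
def rows(goal,yaw,o=None):
    "shift mm in tool axes & rotvec to TCP goal, tool down with jaw axis at yaw (mod pi, nearest)"
    o=o or get_obs();q=o['tool_rot'];R=Ro.from_quat([q[1],q[2],q[3],q[0]]).as_matrix()
    best=None
    for k in(0,np.pi,-np.pi):
        y=yaw+k;x=np.array([np.cos(y),np.sin(y),0]);z=np.array([0,0,-1.]);G=np.stack([x,np.cross(z,x),z],1)
        rv=Ro.from_matrix(R.T@G).as_rotvec()
        if best is None or np.linalg.norm(rv)<np.linalg.norm(best):best=rv
    print('tcp',o['tcp_pos'],'xyaw',np.arctan2(R[1,0],R[0,0]),'q6',o['joint_positions'][5],'F',o['wrist_force'],'open',o['opening'],'t',o['t'])
    print('shift',(R.T@(np.array(goal)-o['tcp_pos'])*1000).round(1),'rot',best.round(4))
if __name__=='__main__':
    a=list(map(float,sys.argv[1:5])); rows(a[:3],a[3])
E
python3 go.py 0.4598 -0.2258 0.13 $(python3 -c "print(0.186+1.5708)")
```

```text
tcp [ 0.1483 -0.6064  0.2301] xyaw -1.3309892071011706 q6 -0.06969395263181599 F [0.2082 0.2728 0.1529] open 0.08517699029448769 t 0.1
shift [-295.5 -393.   100.8] rot [-0.0001  0.0021  0.0538]
```

```bash
python3 -m jog '[0,-295.5,-393,70,0,0.002,0.054,0,-295.5,-393,70,0,0.002,0.054,0,-295.5,-393,70,0,0.002,0.054,0,-295.5,-393,70,0,0.002,0.054,0,-295.5,-393,70,0,0.002,0.054,0,-295.5,-393,70,0,0.002,0.054,0,-295.5,-393,70,0,0.002,0.054,0,-295.5,-393,70,0,0.002,0.054,0,-295.5,-393,70,0,0.002,0.054,0,-295.5,-393,70,0,0.002,0.054]' 60; python3 go.py 0.4598 -0.2258 0.13 1.7568
```

```text
t: 1.1
tcp_pos: [0.4607, -0.2246, 0.1607]
tool_rot: [0.001, 0.77, -0.638, 0.001]
wrist_force: [-0.2, -1.0, -0.3]
opening: 0.0853
tcp [ 0.4607 -0.2246  0.1607] xyaw -1.3846922209562056 q6 0.8477988454461634 F [-0.2401 -1.0102 -0.3168] open 0.08526833527090537 t 1.1
shift [ 0.9  1.1 30.7] rot [ 0.0002 -0.0017  0.0001]
```

```bash
python3 -m jog '[0,1,1,50,0,0,0,0,1,1,100,0,0,0,0,1,1,130,0,0,0,0,1,1,141,0,0,0,0,1,1,141,0,0,0]' 60; python3 - <<'E'
from h import *
snap('side','side1');s=load('side')
cv2.imwrite('pics/g1.png',cv2.resize(s['frame'][120:220,220:350],None,fx=6,fy=6,interpolation=cv2.INTER_CUBIC)[:,:,::-1])
E
```

```text
t: 1.6
tcp_pos: [0.4577, -0.2273, 0.0186]
tool_rot: [0.001, 0.77, -0.638, -0.001]
wrist_force: [-0.7, -0.1, 0.8]
opening: 0.0852
```

```bash
sleep 2; ls pics; python3 go.py 0.4598 -0.2258 0.019 1.7568
```

```text
g1.png
jacktop.png
rigside.png
rigtop.png
side0.png
side1.png
top0.png
tcp [ 0.4593 -0.2283  0.0203] xyaw -1.3851749549173538 q6 0.841481820361123 F [-0.3751 -1.1821  0.1399] open 0.08523930908631207 t 1.65
shift [-2.4 -1.   1.3] rot [ 0.0004 -0.0016 -0.0004]
```

View pics/g1.png

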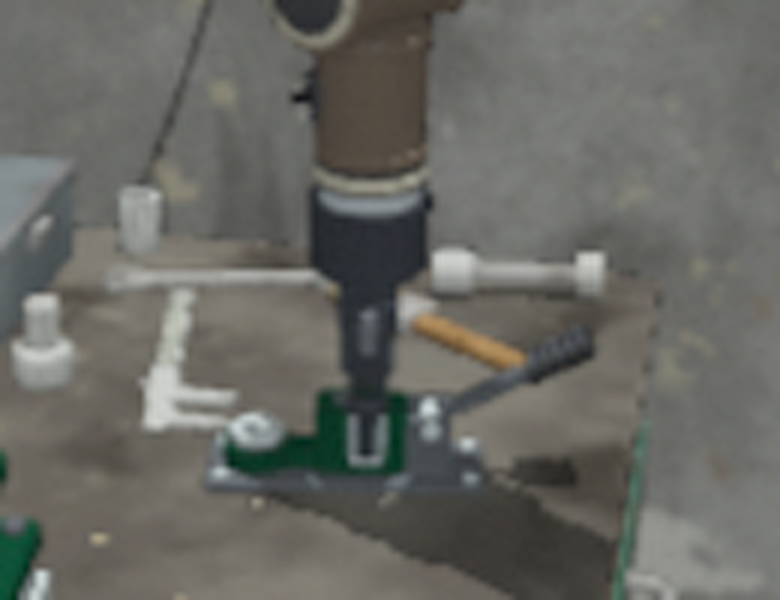

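The side view shows the near finger at (367,430), beside the middle of the oil block. I'll close the gripper.

```bash
python3 -m jog '[0.5,-2,-1,0,0,0,0,0.6,-2,-1,0,0,0,0,0.8,-2,-1,0,0,0,0,0.8,-2,-1,0,0,0,0,0.8,-2,-1,0,0,0,0,0.8,-2,-1,0,0,0,0]' 60; python3 go.py 0.4598 -0.2258 0.019 1.7568
```

```text
t: 2.25
tcp_pos: [0.4609, -0.2263, 0.022]
tool_rot: [0.0, 0.769, -0.639, 0.002]
wrist_force: [-0.4, 1.5, 5.4]
opening: 0.0395
tcp [ 0.4609 -0.2263  0.022 ] xyaw -1.38554711045474 q6 0.8457605843244965 F [-0.4294  1.5028  5.4197] open 0.039474414866729306 t 2.25
shift [-0.7  1.   3. ] rot [-0.0019 -0.0028 -0.0008]
```

```bash
python3 -m jog '[0.8,0,0,-30,0,0,0,0.8,0,0,-60,0,0,0,0.8,0,0,-80,0,0,0,0.8,0,0,-80,0,0,0]' 60; python3 go.py 0.43 0.2837 0.10 1.6529; python3 - <<'E'
from h import *
snap('side');s=load('side')
cv2.imwrite('pics/g2.png',cv2.resize(s['frame'][100:220,220:350],None,fx=5,fy=5,interpolation=cv2.INTER_CUBIC)[:,:,::-1])
E
```

```text
t: 2.65
tcp_pos: [0.4616, -0.227, 0.1028]
tool_rot: [0.0, 0.77, -0.638, 0.004]
wrist_force: [0.9, -0.1, -6.4]
opening: 0.0394
tcp [ 0.4616 -0.227   0.1028] xyaw -1.3850474323501798 q6 0.8454915853985557 F [ 0.852  -0.0742 -6.4073] open 0.03938517717593236 t 2.65
shift [-507.7  -63.3   -0. ] rot [-0.0047 -0.0057  0.1037]
```

View pics/g2.png

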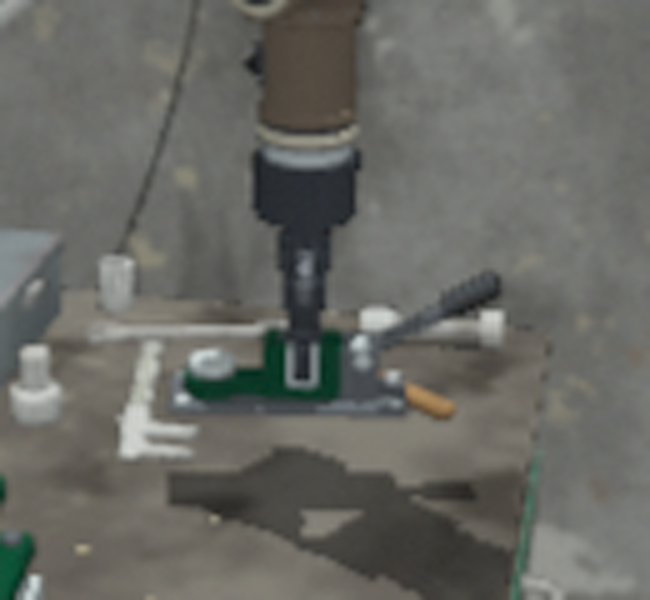

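```bash
python3 -m jog '[0.8,-25,-8,0,0,0,0,0.8,-65,-15,0,0,0,0.01,0.8,-110,-20,0,0,0,0.02,0.8,-155,-25,0,0,0,0.03,0.8,-200,-28,0,0,0,0.04,0.8,-245,-32,0,0,0,0.05,0.8,-290,-36,0,0,0,0.06,0.8,-335,-39,0,0,0,0.07,0.8,-380,-43,0,0,0,0.08,0.8,-420,-46,0,0,0,0.09]'; python3 go.py 0.42 0.2837 0.10 1.6529
```

```text
t: 3.7
tcp_pos: [0.4248, 0.1967, 0.0972]
tool_rot: [0.002, 0.74, -0.672, -0.0]
wrist_force: [1.4, -0.6, -6.2]
opening: 0.0385
tcp [0.4248 0.1967 0.0972] xyaw -1.4748286019440424 q6 1.8182201714904933 F [ 1.4257 -0.6074 -6.2463] open 0.038525713776177715 t 3.7
shift [-87.1  -3.6  -3.1] rot [ 0.0039 -0.0029  0.0139]
```

```bash
python3 -m jog '[0.8,-35,-1,0,0,0,0.005,0.8,-65,-3,0,0,0,0.01,0.8,-87,-4,0,0,0,0.014,0.8,-87,-4,0,0,0,0.014,0.8,-87,-4,0,0,0,0.014,0.8,-87,-4,0,0,0,0.014]'; python3 go.py 0.42 0.2837 0.10 1.6529
python3 - <<'E'
from h import *
snap('side','side3');snap('top','top3')
E
python3 go.py 0.42 0.2837 0.10 1.6529
```

```text
t: 4.3
tcp_pos: [0.4216, 0.2808, 0.0976]
tool_rot: [0.003, 0.735, -0.678, 0.0]
wrist_force: [-0.2, -0.2, -7.4]
opening: 0.039
tcp [0.4216 0.2808 0.0976] xyaw -1.4892885014579884 q6 1.994340349872334 F [-0.1608 -0.1609 -7.3561] open 0.03904657408960065 t 4.3
shift [-3.   1.4 -2.4] rot [ 0.0033 -0.004  -0.0006]
tcp [0.4224 0.281  0.0984] xyaw -1.4901767103122565 q6 1.994439900950286 F [-0.1703 -0.9206 -6.8251] open 0.03913356998918614 t 4.4
shift [-2.9  2.2 -1.6] rot [ 0.0016 -0.0031 -0.0015]
```

View pics/side3.png

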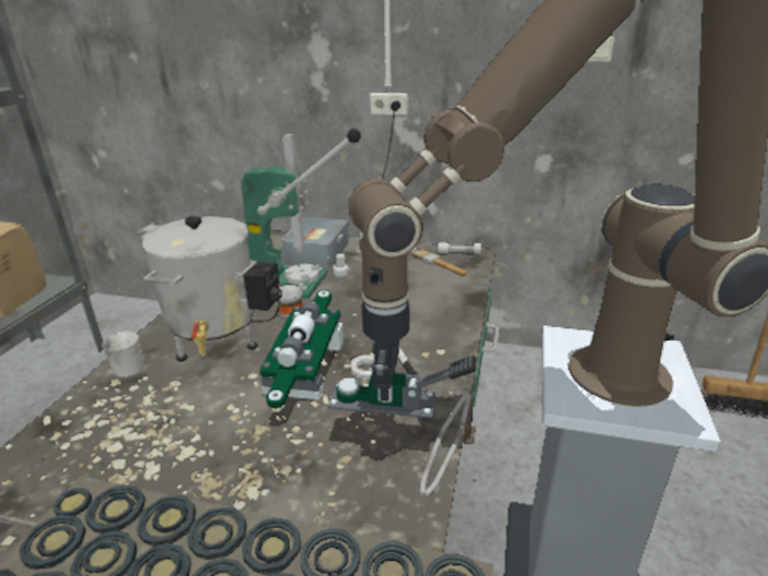

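View pics/top3.png

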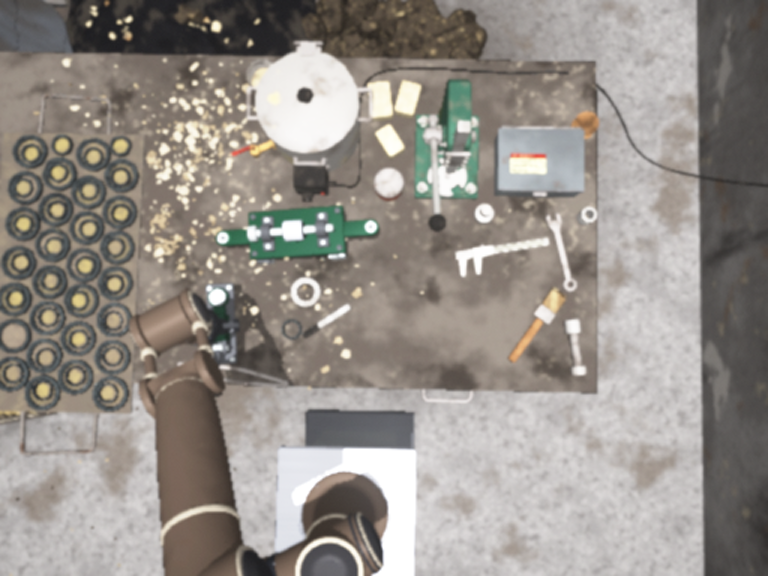

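```bash
python3 - <<'E'
from meas import *
np.set_printoptions(precision=4,suppress=True)
c=load('top');s=load('side')
cv2.imwrite('pics/j3.png',cv2.resize(c['frame'][180:260,115:200],None,fx=7,fy=7,interpolation=cv2.INTER_CUBIC)[:,:,::-1])
cv2.imwrite('pics/j3s.png',cv2.resize(s['frame'][235:290,205:325],None,fx=6,fy=6,interpolation=cv2.INTER_CUBIC)[:,:,::-1])
for r in white(c,135,165,185,250): print(r,cast(c,r[0],r[1],.109))
for r in white(s,220,245,245,270): print('s',r,cast(s,r[0],r[1],.109))
for p in[(185,364),(232,374),(287,383),(235,365)]: print('tongs',cast(c,p[0]/1.5,p[1]/1.5,.005))
E
```

```text
(np.float64(143.49), np.float64(196.68), 105) [0.4922 0.2879 0.109 ]
(np.float64(152.14), np.float64(191.2), 14) [0.5109 0.2601 0.109 ]
(np.float64(144.66), np.float64(231.32), 26) [0.3787 0.2796 0.109 ]
(np.float64(149.27), np.float64(244.5), 10) [0.3361 0.2628 0.109 ]
s (np.float64(239.92), np.float64(247.24), 17) [0.4785 0.2485 0.109 ]
s (np.float64(231.43), np.float64(255.87), 63) [0.4895 0.2882 0.109 ]
tongs [0.336  0.3803 0.005 ]
tongs [0.3151 0.2694 0.005 ]
tongs [0.297  0.1403 0.005 ]
tongs [0.3361 0.2632 0.005 ]
```

View pics/j3.png

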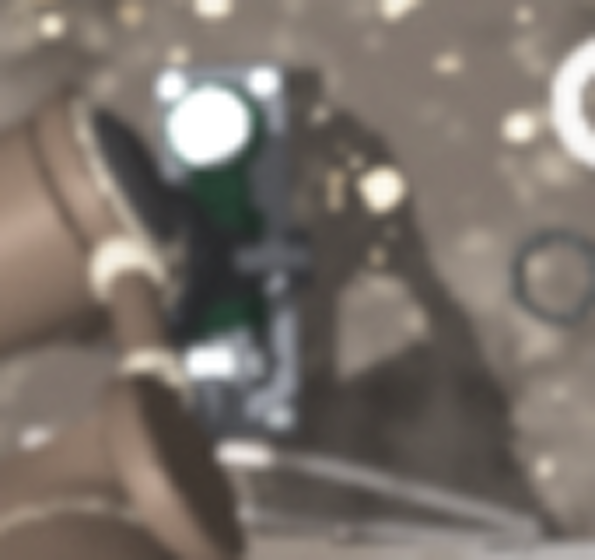

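View pics/j3s.png

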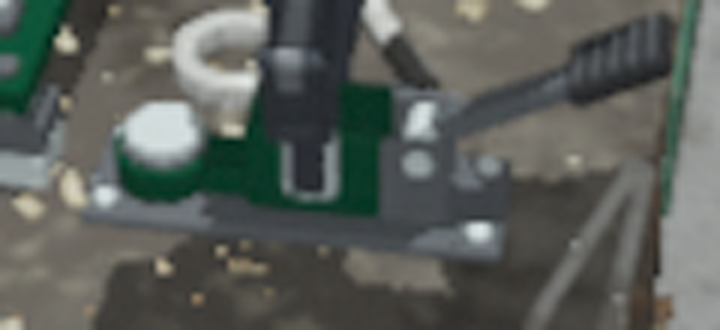

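```bash
python3 go.py 0.457 0.2752 0.029 1.6529
```

```text
tcp [0.4224 0.281  0.0984] xyaw -1.4901767103122565 q6 1.994439900950286 F [-0.1703 -0.9206 -6.8251] open 0.03913356998918614 t 4.4
shift [  8.3 -34.1  69.4] rot [ 0.0016 -0.0031 -0.0015]
```

```bash
python3 -m jog '[0.8,8,-34,10,0,0,0,0.8,8,-34,30,0,0,0,0.8,8,-34,50,0,0,0,0.8,8,-34,62,0,0,0,0.8,8,-34,67,0,0,0,0.8,8,-34,70,0,0,0,0.8,8,-34,72,0,0,0,0.8,8,-34,72,0,0,0]'; python3 go.py 0.457 0.2752 0.024 1.6529
```

```text
t: 5.2
tcp_pos: [0.4582, 0.2774, 0.0279]
tool_rot: [-0.0, 0.735, -0.678, 0.001]
wrist_force: [-0.0, 0.6, -7.9]
opening: 0.0389
tcp [0.4582 0.2774 0.0279] xyaw -1.4888882777412416 q6 1.9551064603733448 F [-0.0339  0.5622 -7.9415] open 0.03891994846792072 t 5.2
shift [2.  1.4 3.9] rot [-0.0014 -0.0015 -0.0002]
```

```bash
python3 -m jog '[0.8,1.5,0,2,0,0,0,0.8,1.5,0,2,0,0,0]'; python3 -m jog '[0.8,0,0,1,0,0,0,0.8,0,0,1,0,0,0]';python3 -m jog '[0.8,0,0,1,0,0,0,0.8,0,0,1,0,0,0]';python3 -m jog '[0.8,0,0,1,0,0,0,0.8,0,0,1,0,0,0]'
```

```text
t: 5.4
tcp_pos: [0.458, 0.2756, 0.0256]
tool_rot: [0.0, 0.735, -0.678, 0.001]
wrist_force: [0.4, -0.0, -6.7]
opening: 0.0393
t: 5.6
tcp_pos: [0.4578, 0.2756, 0.0243]
tool_rot: [0.001, 0.735, -0.678, 0.001]
wrist_force: [-0.3, 0.1, -6.8]
opening: 0.039
t: 5.8
tcp_pos: [0.4577, 0.2755, 0.0232]
tool_rot: [0.001, 0.735, -0.678, 0.001]
wrist_force: [-0.9, -0.7, -7.6]
opening: 0.0387
t: 6.0
tcp_pos: [0.4578, 0.2755, 0.0222]
tool_rot: [0.001, 0.735, -0.678, 0.001]
wrist_force: [0.4, -0.6, -6.5]
opening: 0.0393
```

```bash
python3 -m jog '[0.8,0,0,1,0,0,0,0.8,0,0,1,0,0,0]'; python3 -m jog '[0.8,0,0,1,0,0,0,0.8,0,0,1,0,0,0]';python3 -m jog '[0.8,0,0,1,0,0,0,0.8,0,0,1,0,0,0]'; python3 - <<'E'
from h import *
snap('side');s=load('side')
cv2.imwrite('pics/j4s.png',cv2.resize(s['frame'][225:300,165:305],None,fx=5.5,fy=5.5,interpolation=cv2.INTER_CUBIC)[:,:,::-1])
E
```

```text
t: 6.2
tcp_pos: [0.4579, 0.2756, 0.022]
tool_rot: [0.001, 0.735, -0.678, 0.001]
wrist_force: [-4.2, -1.7, 0.4]
opening: 0.039
t: 6.4
tcp_pos: [0.4579, 0.2756, 0.022]
tool_rot: [0.001, 0.735, -0.678, 0.001]
wrist_force: [-5.6, -3.0, 8.4]
opening: 0.0391
t: 6.6
tcp_pos: [0.4579, 0.2756, 0.0219]
tool_rot: [0.001, 0.735, -0.678, 0.001]
wrist_force: [-8.0, -4.6, 16.6]
opening: 0.039
```

View pics/j4s.png

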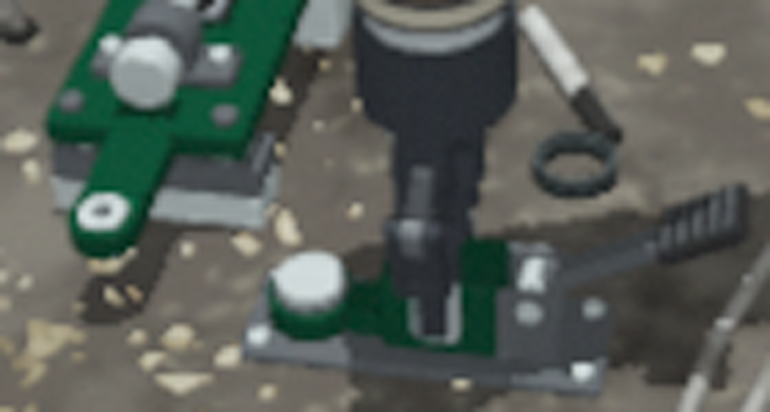

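The jack is now flat on the bench in front of the lug, with the saddle at (308,280) in the crop. I'll raise it about 2 mm and remeasure the saddle against the mark.

```bash
python3 -m jog '[0.8,0,0,-4.5,0,0,0,0.8,0,0,-4.5,0,0,0]'; python3 - <<'E'
from meas import *
np.set_printoptions(precision=4,suppress=True)
c=snap('top');s=snap('side')
print(get_obs()['tcp_pos'])
cv2.imwrite('pics/j5.png',cv2.resize(c['frame'][150:240,120:200],None,fx=6,fy=6,interpolation=cv2.INTER_CUBIC)[:,:,::-1])
for r in white(c,140,160,182,235): print(r,cast(c,r[0],r[1],.035),cast(c,r[0],r[1],.013))
for r in white(c,143,154,153,164): print('mark',r,cast(c,r[0],r[1],.06))
for r in white(s,212,232,268,285,150): print('s',r,cast(s,r[0],r[1],.035))
for r in white(s,178,192,258,270): print('smark',r,cast(s,r[0],r[1],.06))
E
```

```text
t: 6.85
tcp_pos: [0.4585, 0.2759, 0.0241]
tool_rot: [-0.0, 0.735, -0.678, 0.001]
wrist_force: [1.3, 0.1, -6.0]
opening: 0.0392
[0.4577 0.2755 0.0233]
(np.float64(151.01), np.float64(187.85), 103) [0.5282 0.2829 0.035 ] [0.5301 0.2885 0.013 ]
(np.float64(158.54), np.float64(182.86), 6) [0.5461 0.2574 0.035 ] [0.5482 0.2626 0.013 ]
(np.float64(141.72), np.float64(202.99), 11) [0.475  0.3131 0.035 ] [0.4761 0.3191 0.013 ]
(np.float64(152.33), np.float64(220.46), 24) [0.4155 0.274  0.035 ] [0.4157 0.2795 0.013 ]
mark (np.float64(147.96), np.float64(158.1), 45) [0.6281 0.291  0.06  ]
s (np.float64(220.6), np.float64(274.39), 86) [0.5257 0.2827 0.035 ]
smark (np.float64(183.08), np.float64(263.3), 19) [0.6289 0.2903 0.06  ]
```

View pics/j5.png

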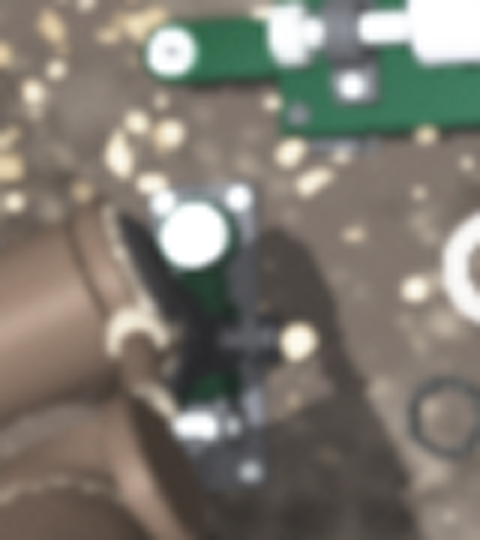

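```bash
python3 -m jog '[0.8,0,-10,0,0,0,0,0.8,0,-25,0,0,0,0,0.8,0,-40,0,0,0,0,0.8,0,-55,0,0,0,0,0.8,0,-70,0,0,0,0,0.8,0,-80,0,0,0,0]'; python3 go.py 0.5612 0.2836 0.024 1.6529
```

```text
t: 7.55
tcp_pos: [0.5395, 0.2821, 0.0233]
tool_rot: [0.0, 0.735, -0.678, 0.001]
wrist_force: [0.4, 0.7, -6.9]
opening: 0.0392
tcp [0.5395 0.2821 0.0233] xyaw -1.4894092067729259 q6 1.9028854497885004 F [ 0.3867  0.7234 -6.8543] open 0.039246835593989886 t 7.55
shift [  0.3 -21.8  -0.7] rot [-0.0015 -0.0018 -0.0007]
```

```bash
python3 -m jog '[0.8,0,-10,0,0,0,0,0.8,0,-18,0,0,0,0,0.8,0,-22.5,0,0,0,0,0.8,0,-22.5,0,0,0,0,0.8,0,-22.5,1.5,0,0,0,0.8,0,-22.5,2.5,0,0,0,0.8,0,-22.5,2.5,0,0,0]'; python3 - <<'E'
from meas import *
np.set_printoptions(precision=4,suppress=True)
c=snap('top');s=snap('side')
print(get_obs()['tcp_pos'],get_obs()['wrist_force'])
a=cv2.resize(c['frame'][140:220,120:190],None,fx=6,fy=6,interpolation=cv2.INTER_CUBIC)
cv2.imwrite('pics/j6.png',a[:,:,::-1])
cv2.imwrite('pics/j6s.png',cv2.resize(s['frame'][225:300,160:290],None,fx=6,fy=6,interpolation=cv2.INTER_CUBIC)[:,:,::-1])
for r in white(c,143,154,153,164): print('mark',r,cast(c,r[0],r[1],.06))
for r in white(s,178,192,258,270): print('smark',r,cast(s,r[0],r[1],.06))
E
```

```text
t: 8.25
tcp_pos: [0.5596, 0.2839, 0.022]
tool_rot: [0.001, 0.735, -0.678, 0.001]
wrist_force: [-3.0, -1.0, -0.7]
opening: 0.0391
[0.5595 0.2839 0.022 ] [-2.5317 -1.2385  0.4656]
mark (np.float64(149.01), np.float64(157.68), 30) [0.6296 0.2874 0.06  ]
smark (np.float64(183.06), np.float64(263.3), 19) [0.629  0.2903 0.06  ]
```

View pics/j6.png

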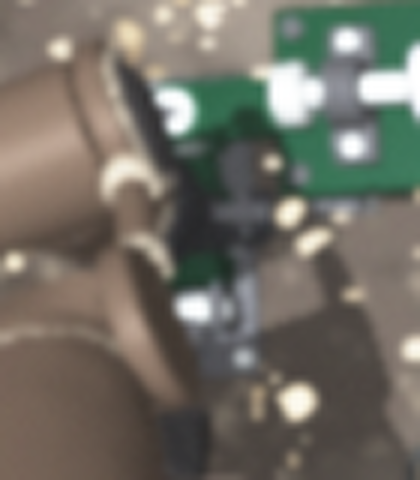

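View pics/j6s.png

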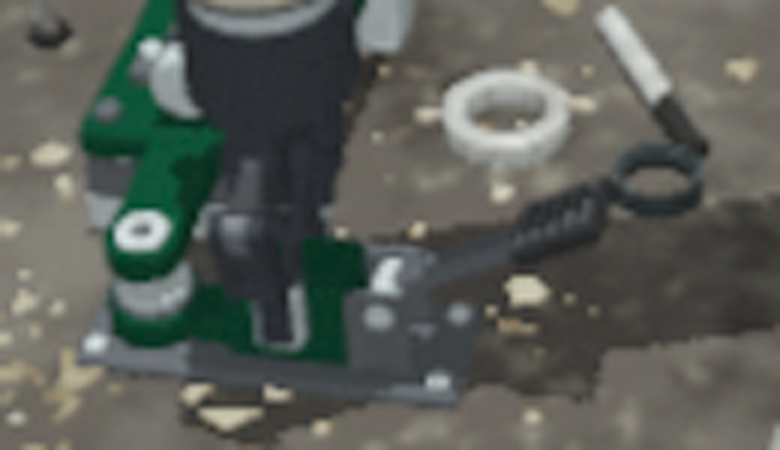

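The side crop shows the mark at (140,230) directly over the saddle at (150,290), with the jack flat. I'll release, rise and check.

```bash
python3 -m jog '[0.6,0,0,-2,0,0,0,0.4,0,0,-2,0,0,0,0.3,0,0,-2,0,0,0,0.3,0,0,-2,0,0,0]';python3 -m jog '[0.3,0,0,-15,0,0,0,0.3,0,0,-40,0,0,0,0.3,0,0,-75,0,0,0,0.3,0,0,-115,0,0,0,0.3,0,0,-125,0,0,0]'; python3 go.py 0.4384 0.2739 0.13 1.6529
```

```text
t: 8.75
tcp_pos: [0.5612, 0.2844, 0.0243]
tool_rot: [-0.001, 0.735, -0.678, 0.001]
wrist_force: [-0.4, 0.1, 0.0]
opening: 0.0595
t: 9.25
tcp_pos: [0.564, 0.2859, 0.1555]
tool_rot: [-0.005, 0.735, -0.678, 0.003]
wrist_force: [0.3, 0.9, 0.9]
opening: 0.0597
tcp [0.564  0.2859 0.1555] xyaw -1.4889421909130711 q6 1.8913698282272682 F [0.2962 0.8923 0.8697] open 0.059713697464901856 t 9.25
shift [  1.7 126.4  24.1] rot [-0.0114  0.0017 -0.0003]
```

```bash
python3 -m jog '[1,1,30,0,0,0,0,1,1,70,0,0,0,0,1,1,105,0,0,0,0,1,1,124,0,0,0,0,1,1,124,0,0,0,0,1,1,124,0,0,0,0]' 60; python3 - <<'E'
from meas import *
np.set_printoptions(precision=4,suppress=True)
c=snap('top');s=snap('side')
print(get_obs()['tcp_pos'],get_obs()['opening'])
cv2.imwrite('pics/j7.png',cv2.resize(c['frame'][140:250,120:210],None,fx=5,fy=5,interpolation=cv2.INTER_CUBIC)[:,:,::-1])
cv2.imwrite('pics/j7s.png',cv2.resize(s['frame'][200:300,160:290],None,fx=6,fy=6,interpolation=cv2.INTER_CUBIC)[:,:,::-1])
for r in white(c,140,165,153,235): print('mark',r,cast(c,r[0],r[1],.06),cast(c,r[0],r[1],.011))
for r in white(s,165,250,255,295): print('smark',r,cast(s,r[0],r[1],.06),cast(s,r[0],r[1],.011))
E
```

```text
t: 9.85
tcp_pos: [0.437, 0.2733, 0.149]
tool_rot: [-0.0, 0.736, -0.677, 0.001]
wrist_force: [0.3, 0.6, -0.6]
opening: -0.0003
[0.4379 0.2734 0.149 ] -0.00016608690109911231
mark (np.float64(147.95), np.float64(158.09), 45) [0.6282 0.291  0.06  ] [0.6357 0.3039 0.011 ]
mark (np.float64(140.16), np.float64(176.07), 7) [0.5657 0.3153 0.06  ] [0.5712 0.3289 0.011 ]
mark (np.float64(151.21), np.float64(190.95), 22) [0.5155 0.2755 0.06  ] [0.5193 0.2878 0.011 ]
smark (np.float64(183.08), np.float64(263.3), 19) [0.6289 0.2903 0.06  ] [0.6592 0.2369 0.011 ]
smark (np.float64(223.91), np.float64(270.4), 8) [0.5114 0.2925 0.06  ] [0.5325 0.2392 0.011 ]
```

View pics/j7.png

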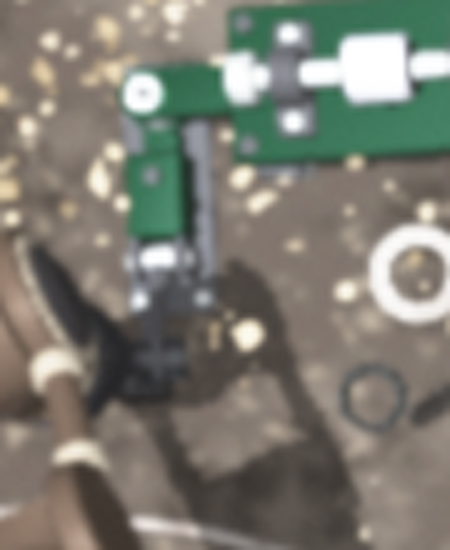

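View pics/j7s.png

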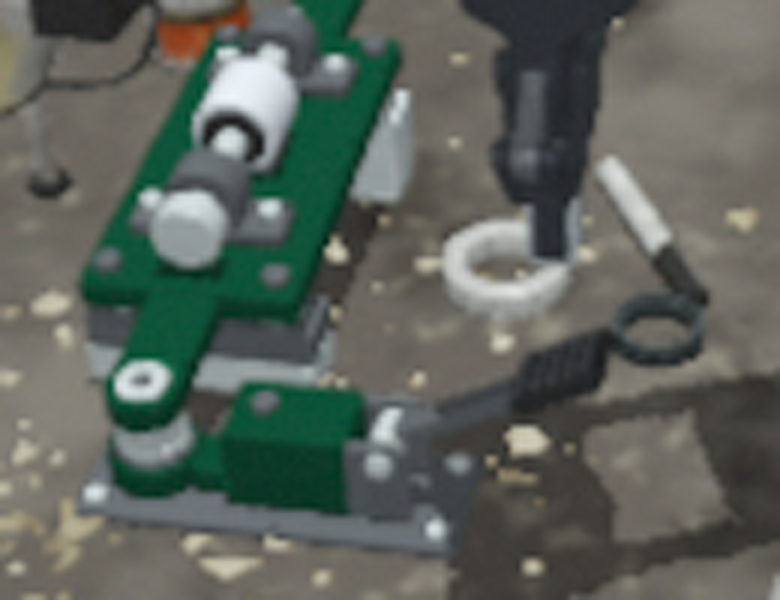

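```bash
python3 - <<'E'
from h import *
np.set_printoptions(precision=4,suppress=True)
c=load('top');s=load('side')
for u,v in[(140,299),(205,299)]: print('rear scr',cast(c,(u+.5)/5-.5+120,(v+.5)/5-.5+140,.011))
print('block',cast(c,150.6,178.6,.052))
for u,v in[(96,492),(435,528)]: print('left scr',cast(s,(u+.5)/6-.5+160,(v+.5)/6-.5+200,.011))
hsv=cv2.cvtColor(c['frame'],cv2.COLOR_RGB2HSV);g=cv2.inRange(hsv,(60,90,20),(95,255,200))
g[:172]=0;g[190:]=0;g[:,:140]=0;g[:,165:]=0
m=cv2.moments(g,True);print('blk',cast(c,m['m10']/m['m00'],m['m01']/m['m00'],.052),g.any(1).nonzero()[0][[0,-1]])
E
```

```text
rear scr [0.4893 0.2994 0.011 ]
rear scr [0.4902 0.2536 0.011 ]
block [0.5586 0.2812 0.052 ]
left scr [0.6469 0.3131 0.011 ]
left scr [0.489  0.2997 0.011 ]
blk [0.5549 0.2785 0.052 ] [172 187]
```

```bash
python3 -m jog '[1,0,0,25,0,0,0,1,0,0,42,0,0,0,1,0,0,50,0,0,0,1,0,1,56,0,0,0,1,0,3,60,0,0,0,1,0,5,64,0,0,0,1,0,5,64,0,0,0]'; python3 go.py 0.4379 0.2734 0.09 1.6529
```

```text
t: 10.65
tcp_pos: [0.4329, 0.2729, 0.0851]
tool_rot: [-0.001, 0.736, -0.677, 0.002]
wrist_force: [1.2, -0.7, 2.8]
opening: -0.0
tcp [0.4329 0.2729 0.0851] xyaw -1.4885852601731122 q6 1.969888169251427 F [ 1.2351 -0.7279  2.8404] open -4.820889461469243e-05 t 10.65
shift [-0.1 -5.  -4.9] rot [-0.0037 -0.0013  0.0001]
```

```bash
python3 -m jog '[1,0,2,5,0,0,0,1,0,4,10,0,0,0,1,0,6,15,0,0,0,1,0,7,20,0,0,0,1,0,8.5,25,0,0,0,1,0,9,29,0,0,0,1,0,9,29,0,0,0]'; python3 - <<'E'
from h import *
s=snap('side');
cv2.imwrite('pics/j8s.png',cv2.resize(s['frame'][200:300,160:290],None,fx=6,fy=6,interpolation=cv2.INTER_CUBIC)[:,:,::-1])
E
python3 go.py 0.4379 0.2734 0.09 1.6529
```

```text
t: 11.35
tcp_pos: [0.4243, 0.2722, 0.0567]
tool_rot: [-0.001, 0.736, -0.677, 0.002]
wrist_force: [1.2, -1.2, 8.1]
opening: -0.0001
tcp [0.4244 0.2723 0.0569] xyaw -1.4885107752124787 q6 1.9769112549770775 F [ 1.1865 -2.4996  8.2373] open 0.0003402941215696398 t 11.4
shift [  0.  -13.7 -33. ] rot [-0.0041 -0.0012  0.0002]
```

View pics/j8s.png

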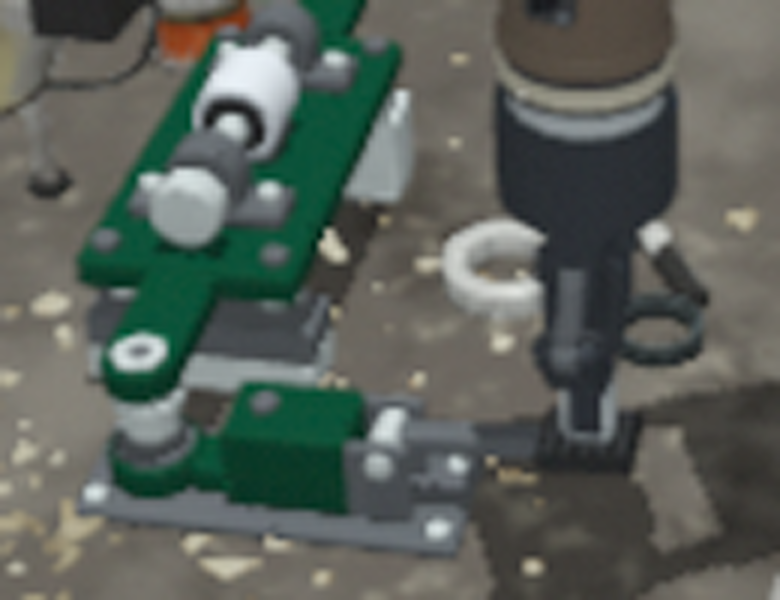

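The jack base screws are unmoved at (96,492) and (435,528). The lug has risen (mark now at (138,350)) and the finger is centred on the pad. I'll press on to the stop.

```bash
python3 -m jog '[1,0,0.5,4,0,0,0,1,0,1,8,0,0,0,1,0,1.5,12,0,0,0,1,0,1.5,15,0,0,0,1,0,1.5,17,0,0,0,1,0,1.5,17,0,0,0]'; python3 -m jog '[1,0,0,1,0,0,0,1,0,0,1,0,0,0]'; python3 -m jog '[1,0,0,1,0,0,0,1,0,0,1,0,0,0]'
```

```text
t: 12.0
tcp_pos: [0.4232, 0.2726, 0.0405]
tool_rot: [-0.002, 0.735, -0.678, 0.002]
wrist_force: [0.3, -2.1, 11.9]
opening: 0.0001
t: 12.2
tcp_pos: [0.4232, 0.2726, 0.04]
tool_rot: [-0.001, 0.735, -0.678, 0.002]
wrist_force: [-0.4, -2.0, 14.1]
opening: 0.0001
t: 12.4
tcp_pos: [0.4233, 0.2727, 0.0398]
tool_rot: [-0.001, 0.735, -0.678, 0.002]
wrist_force: [-2.1, -3.4, 19.8]
opening: 0.0001
```

```bash
python3 -m jog '[1,0,0,0.6,0,0,0,1,0,0,0.6,0,0,0,1,0,0,0.6,0,0,0,1,0,0,0.6,0,0,0]'; python3 - <<'E'
from meas import *
np.set_printoptions(precision=4,suppress=True)
c=snap('top');s=snap('side')
cv2.imwrite('pics/j9s.png',cv2.resize(s['frame'][200:300,160:290],None,fx=6,fy=6,interpolation=cv2.INTER_CUBIC)[:,:,::-1])
P=cloud(c)
for b in((143,154,153,164),(241,253,144,157)):
    for r in white(c,*b):
        u,v=int(round(r[0])),int(round(r[1]));print('mark z',np.nanmedian(P[v-1:v+2,u-1:u+2].reshape(-1,3),0),cast(c,r[0],r[1],.085))
for r in white(s,175,195,250,266): print('s',r,cast(s,r[0],r[1],.085))
o=get_obs();print(o['tcp_pos'],o['wrist_force'],o['dq'])
E
```

```text
t: 12.8
tcp_pos: [0.4233, 0.2727, 0.0397]
tool_rot: [-0.001, 0.735, -0.678, 0.002]
wrist_force: [-3.8, -2.9, 23.2]
opening: -0.0001
mark z [0.6281 0.2876 0.0866] [0.6282 0.2886 0.085 ]
mark z [ 0.6565 -0.0518  0.0778] [ 0.6547 -0.0513  0.085 ]
s (np.float64(180.65), np.float64(255.68), 8) [0.6331 0.2899 0.085 ]
s (np.float64(184.87), np.float64(254.93), 6) [0.6233 0.2843 0.085 ]
[0.4233 0.2727 0.0397] [-4.1017 -4.3893 23.2139] [-0.0017 -0.0009 -0.0004 -0.0001 -0.0006  0.    ]
```

View pics/j9s.png

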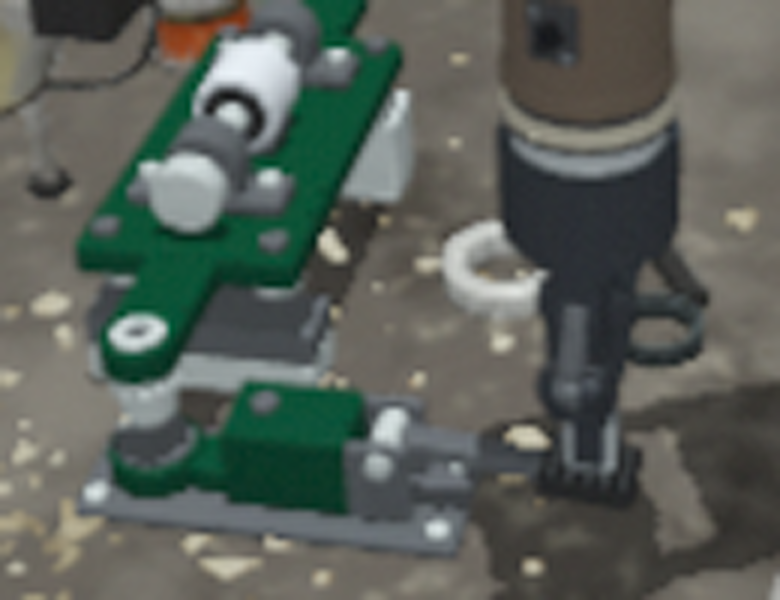

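The side crop shows the low end lifted on the saddle (mark at (138,332)), a gap under its feet, and the jack base unmoved. The hand holds the lever down with 23 N. I'll hand in.

```bash
python3 -c "
from workcell import sign_off;print(sign_off())"
```

```text
the job is handed in; nothing more can be done
None
```

The job is handed in. The low end was the left (+y) end. I set the jack flat under its lift pad, pressed the lever to its stop, and left the hand pushing it down. The hand-in gave no verdict.

**Last checks:**
- **Jack position:** it stands about 1 mm from the target under the lift pad, judged from its base screws before pressing. Those screws had not visibly moved after pressing.
- **Lever:** the finger tip is at 39.7 mm, against about 40 mm expected with the lever fully down. The push is about 23 N and the arm is still.
- **Rig:** the left mark is at about 86 mm, so the lift point is about 65 to 66 mm up. The right mark is at about 78 mm, which fits that end still sitting on its tall packing. A gap shows under the left feet.
- **Bystanders:** I saw none move in the camera views, but did not measure them.

**What disagreed:**
- In the final side view the lift mark's white ring broke into two blobs, up to 5 mm either side of the top-view position, so I relied on the top view.
- The depth readings of the two marks differ by up to about 3 mm from the nominal heights.
- I judged the contact forces on the two packings only from the pictures.

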